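# Change the blender from the grinding cup to the tall cup

### The job

Change the cup on the small blender: turn the short smoked grinding cup a quarter turn anticlockwise (seen from above) until it comes free of the motor base, lift it off and stand it upright on the wooden board without dropping it. Then fetch the tall clear cup, lower its three white lugs into the base's three notches and turn it a quarter turn clockwise until it clicks home against its stop, and let go. Keep both cups upright throughout, and don't shift or knock over the jars, bottle, mill and mug standing round about.

Things in the scene. Friction and masses are not known exactly. Their poses are not given: they have to be found in the camera images.
- blender_base: Fixed motor base of a small blender: round, 124 mm wide, steel skirt, black head, round button on its front (-x). Origin: centre of its underside; z up. Socket in its top: floor 85 mm and rim top 104.5 mm above the origin, rim 109 mm outside. A 7 mm thick grey ledge (77 mm inside, underside 12.5 mm above the floor) overhangs a channel of 92 mm diameter..
- short_cup: Grinding cup, smoked plastic, closed end up, 100 mm tall, 150 g, rigid. Collar below (76 mm across, 36 mm high); smooth round shell 60 mm across from 46 to 88 mm height (grip there, any yaw). Origin: centre of its underside, z up. Three white lugs (12 mm wide, 10 mm high, flush below, reaching 43.5 mm out) at 0, 120, 240 degrees from its x. Starts locked (x 75 degrees clockwise of the base's).
- tall_cup: Blending cup, clear plastic, 150 mm tall, 180 g, standing on the counter, closed end up; same collar and lugs as the short cup; smooth round shell 60 mm across from 46 to 138 mm height (grip near the top, any yaw). Rigid. Origin: centre of its underside, z up. Lugs at 0, 120, 240 degrees from its x axis; any lug fits any notch.
- tall_cup_lug (a point): Middle of the tall cup's lug on its x axis, 40 mm from the cup's axis, 5 mm above its underside.
- base_socket (a point): Centre of the socket floor, where a seated cup's origin lies. From a notch the lugs run clockwise under the ledge for 75 degrees to a fixed stop; they cannot run anticlockwise from it. After about 50 degrees they push back three sprung rollers in the channel wall (together 0.2 to 0.5 N m, either way), which snap out behind the lugs and hold them. Play there: 2.5 mm up and sideways.
- base_entry_1 (a point): Entry notch 1, 0 degrees anticlockwise from the base's x, a gap in the ledge 27 degrees (18 mm) wide, white dot on the rim beside it. The point is where a lug's middle is when the cup stands on the socket floor, not yet turned.
- base_entry_2 (a point): Entry notch 2, 120 degrees anticlockwise from the base's x, a gap in the ledge 27 degrees (18 mm) wide, white dot on the rim beside it. The point is where a lug's middle is when the cup stands on the socket floor, not yet turned.
- base_entry_3 (a point): Entry notch 3, 240 degrees anticlockwise from the base's x, a gap in the ledge 27 degrees (18 mm) wide, white dot on the rim beside it. The point is where a lug's middle is when the cup stands on the socket floor, not yet turned.
- base_lock_1 (a point): Locked place 1: where the middle of the lug from entry notch 1 is once it rests against its stop, 75 degrees clockwise of the notch; orange dot on the rim beside it.
- base_lock_2 (a point): Locked place 2: where the middle of the lug from entry notch 2 is once it rests against its stop, 75 degrees clockwise of the notch; orange dot on the rim beside it.
- base_lock_3 (a point): Locked place 3: where the middle of the lug from entry notch 3 is once it rests against its stop, 75 degrees clockwise of the notch; orange dot on the rim beside it.
- board: Wooden chopping board lying flat and immovable over the cold hob on the left, 200 (x) x 290 (y) x 22 mm. Origin: centre of its underside; its top is 22 mm above. Room above is limited: a microwave hangs over the rear of the hob (from 0.58 m ahead of the robot axis and 0.46 m above the hob) and a wall cabinet over the rear of the counter (from 0.65 m ahead, 0.48 m up).
- honey_jar: Bystander on the board: small honey jar with a dark lid, 50 mm across, 75 mm tall. Origin: centre of its underside.
- chilli_jar: Bystander on the board: jar of red sauce with a black lid, 59 mm across, 85 mm tall. Origin: centre of its underside.
- oil_bottle: Bystander on the counter near the tall cup: square oil bottle, 61 mm wide (85 mm over its corners), 268 mm tall. Origin: centre of its underside.
- pepper_mill: Bystander on the counter near the tall cup: dark wooden pepper mill, 58 mm across, 190 mm tall. Origin: centre of its underside.
- spice_jar: Bystander on the counter near the tall cup: glass spice jar with a red cap, 45 mm across, 109 mm tall. Origin: centre of its underside.
- mug: Bystander: pale patterned mug, 92 mm across, 127 mm over its handle, 95 mm tall, standing on the counter to the left of the base. Origin: centre of its underside box; the handle points along its -y and its round part is centred 17 mm along its +y.

How it is judged:
By the outcome, as a careful person would: the job done as asked, in the order asked, and still so for the second after the job is handed in, with the robot touching nothing.
It also fails if it takes over 64 s, if anything falls off the work surface, if the arm or the gripper's body presses on something with over 40 N, if the wrist force passes 120 N, or if a joint passes its speed limit or range.

### The arm

A 6-joint arm with a two-finger parallel gripper is mounted at the origin on a cart in front of the work surface, level with it; the furniture and walls round the work are solid. World frame = base frame: x ahead of the robot, y to its left, z up, the work surface at z = 0. Lengths are in mm, angles in degrees, forces in N, time in s.
With the tool pointing down it reaches from about 350 to 850 mm from the base axis. Payload 8.1 kg.
Tool frame: the origin (TCP) lies midway between the tips of the shut fingers; the grasp point (between the pads) lies 19 mm behind it; z points along the fingers, y is the line along which they close (so a half turn about z gives the same grasp; the last joint's range is limited). The gripper opens to 85 mm and grips with 20 to 120 N. Pads are 22 mm wide; open, the fingers measure 114 mm over their backs; the gripper's body (76 mm by 85 mm) begins 54 mm behind the grasp point. The pads swing forward as they close: fully open they stand 13 mm farther back than shut.
Start: joints at [60.596, 7.471, 85.268, -0, 87.261, -4.893], TCP at [248.902, 545.942, 203.492] pointing down, gripper open.
Joint ranges: [-169.43, 169.43], [-51.17, 129.36], [1.28, 143.12], [-76.62, 256.62], [0, 156.53], [-152.29, 152.29]. Speed limits (degrees/s): [136.94, 136.94, 159.86, 180, 180, 180].

### API

Orientations are given as [roll, pitch, yaw] about the fixed x, y, z axes, in that order (R = Rz(yaw) Ry(pitch) Rx(roll)).
In Python, from bench import r, optics gives the robot as it stands (r), with the cameras (optics).
- The arm moves only by the shell command python3 steer.py FILE [FORCE], which reads ROWS from the file FILE. ROWS is a JSON list of rows, 1 to 8 of them, each written [[rx, ry, rz], [dx, dy, dz], opening]: a rotation vector rx, ry, rz in units of 5 degrees, then dx, dy, dz in m, then the finger opening in mm; each row is the pose to reach, as a shift and turn from the pose commanded when the command began, along the tool's axes at that moment; what a row does not reach only later rows make up. A row lasts 1/8 s, in which the tool goes at most 62.5 mm and 10.7 degrees, less where a joint would pass 70% of its speed; a pose out of reach is approached as far as the arm can. The fingers move at their own pace and stop on an object; FORCE is the grip in N (left out, the last holds). Time passes only in rows, so rows that do not move let the fingers close. It prints the time, the measured TCP pose, the force, the opening and the grip force at its end. Input that does not fit is refused with a message, and nothing moves.
- r.sense(): the state, without advancing time (a new reading comes with each control period).
- optics.snapshot(name): name is "side" or "top"; returns a dict with "pixels" (480x640x3 uint8, blue, green, red), "fx", "fy", "cx", "cy" (pixels), "pose" (4x4, takes a point from camera to world coordinates). Camera axes: x right, y up, looking along -z (the intrinsics and any distortion apply to the point x, -y, -z); pixel columns grow to the right and rows downward; lengths in mm; the calibration is good to about 2 mm. A picture is of the moment at which its call begins. There is no depth.
- r.hand_in(): hands the job in; it is judged then, once.
The state is a dict: "time": time; "joint_pos": joint angles; "qd": joint speeds; "joint_efforts": joint torques, N m; "tool_pos": TCP position; "tcp_rot": TCP orientation; "ft_force": force on the tool from outside, world axes, zero at the start; "wrist_torque": the same for the moment, N m; "finger_gap": finger opening in mm; "grip_force": force on a finger pad.
Only numpy, scipy, OpenCV 4.12 (cv2) and the standard library are available. Lean on these libraries where they do the work, as an engineer would, in place of code of your own. Each camera call takes 0.05 s, during which the arm holds its last target. There are 200 camera calls.

## Working session

There is one attempt and no reset: what is moved stays moved. The work goes in short steps, Python scripts to look and compute and a shell command to move; the robot and the scene stay as the last step left them, time stands still between calls to the robot, and variables do not carry over. Pictures are saved under pics/ and viewed, at most 10 in all, crops included, and the job is handed in when it is done.

```bash
ls; mkdir -p pics
python3 - <<'E'
from bench import r, optics
import cv2,pickle,numpy as np
for n in("side","top"):
    s=optics.snapshot(n); pickle.dump(s,open(f"pics/{n}0.pkl","wb")); cv2.imwrite(f"pics/{n}0.png",s["pixels"])
    print(n,{k:np.round(v,3).tolist() if not isinstance(v,str) else v for k,v in s.items() if k!="pixels"})
print(r.sense())
E
```

```text
bench.py
pics
steer.py
side {'fx': 447.813, 'fy': 447.813, 'cx': 322.165, 'cy': 239.086, 'pose': [[0.965, 0.224, -0.139, 390.159], [-0.263, 0.842, -0.471, -561.002], [0.012, 0.491, 0.871, 1062.187], [0.0, 0.0, 0.0, 1.0]]}
top {'fx': 596.857, 'fy': 596.857, 'cx': 317.25, 'cy': 229.815, 'pose': [[0.352, 0.754, -0.555, -395.712], [-0.936, 0.276, -0.218, -390.793], [-0.012, 0.596, 0.803, 1423.952], [0.0, 0.0, 0.0, 1.0]]}
{'time': 0.1, 'joint_pos': array([ 6.05948533e+01,  7.51086566e+00,  8.53236850e+01, -1.23223659e-03,
        8.72599775e+01, -4.89087197e+00]), 'qd': array([-0.05836024, -0.11648956, -0.17850314,  0.02938001,  0.06231788,
       -0.10253602]), 'joint_efforts': array([ 2.31881750e-03, -5.70952821e+01, -5.01940870e+01, -4.47880598e-05,
        8.14846455e-03, -4.94150470e-05]), 'tool_pos': array([248.65501243, 545.46251497, 202.54228505]), 'tcp_rot': array([-1.79905711e+02, -6.83304801e-03,  1.55485780e+02]), 'ft_force': array([-0.26399936,  0.32062924, -0.74310745]), 'wrist_torque': array([ 0.01174566,  0.01858974, -0.00965268]), 'grip_force': 0.0, 'finger_gap': 85.95782437247873}
```

View pics/side0.png

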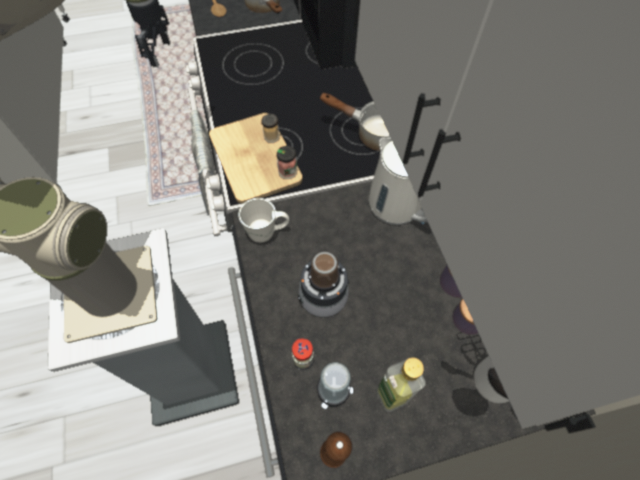

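View pics/top0.png

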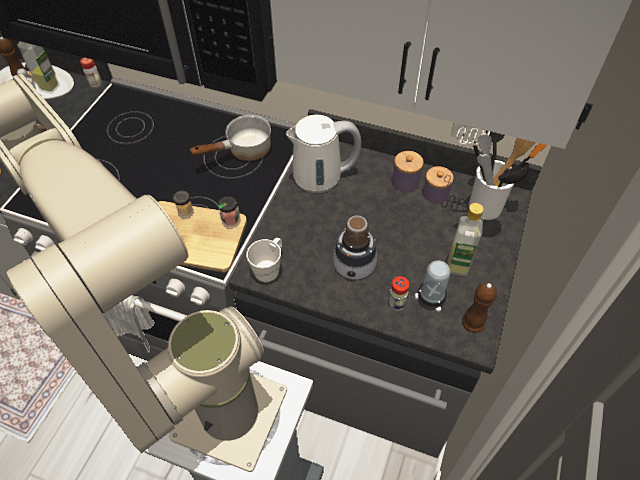

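Side view: base at about (324,290), with the short cup's top at (324,262). The tall cup is at (335,380), spice jar (302,352), mill (337,448), bottle (400,385), mug (260,220) and board (255,157), with jars at (270,125) and (287,162). In the top view the base is at (355,255), the tall cup at (434,285) and the board at (205,235). Next I'll enlarge both views.

```bash
cat > h.py <<'E'
import numpy as np,cv2,pickle
from scipy.spatial.transform import Rotation as R
from scipy.optimize import least_squares
def ray(s,u,v):
    d=np.array([(u-s["cx"])/s["fx"],-(v-s["cy"])/s["fy"],-1]); P=s["pose"]; return P[:3,3],P[:3,:3]@d
def onz(s,u,v,z):
    o,d=ray(s,u,v); return o+d*(z-o[2])/d[2]
def proj(s,p):
    P=s["pose"]; c=(np.asarray(p,float)-P[:3,3])@P[:3,:3]; c=np.atleast_2d(c)
    return np.c_[s["cx"]-s["fx"]*c[:,0]/c[:,2], s["cy"]+s["fy"]*c[:,1]/c[:,2]]
def tri(sa,a,sb,b):
    o1,d1=ray(sa,*a);o2,d2=ray(sb,*b)
    t=np.linalg.lstsq(np.c_[d1,-d2],o2-o1,rcond=None)[0]
    p,q=o1+d1*t[0],o2+d2*t[1]; return (p+q)/2,np.linalg.norm(p-q)
def load(n): return pickle.load(open(f"pics/{n}.pkl","rb"))
def crop(s,x,y,w,h,k): return cv2.resize(s["pixels"][y:y+h,x:x+w],None,fx=k,fy=k,interpolation=cv2.INTER_CUBIC)
E
python3 - <<'E'
from h import *
S,T=load("side0"),load("top0")
a=np.hstack([crop(S,290,245,66,75,6)[:,:396],crop(T,322,208,66,75,6)[:,:396]])
cv2.imwrite("pics/c1.png",a)
b=np.hstack([crop(S,285,330,80,90,5),crop(T,385,250,80,90,5)])
cv2.imwrite("pics/c2.png",b)
E
```

```text
(no output)
```

View pics/c1.png

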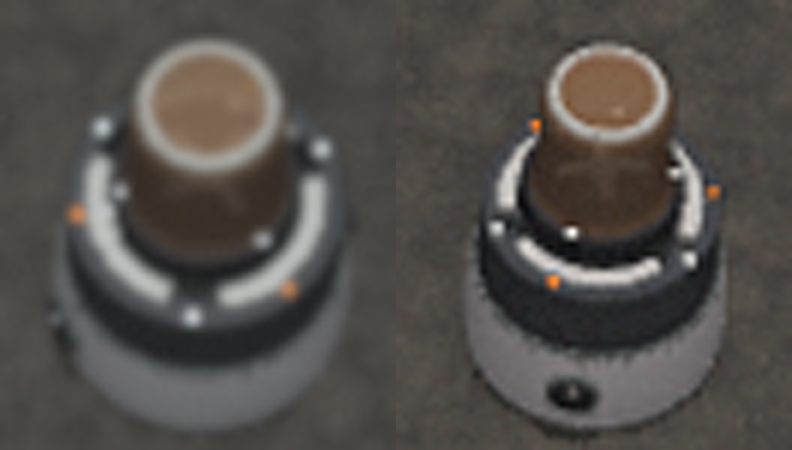

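View pics/c2.png

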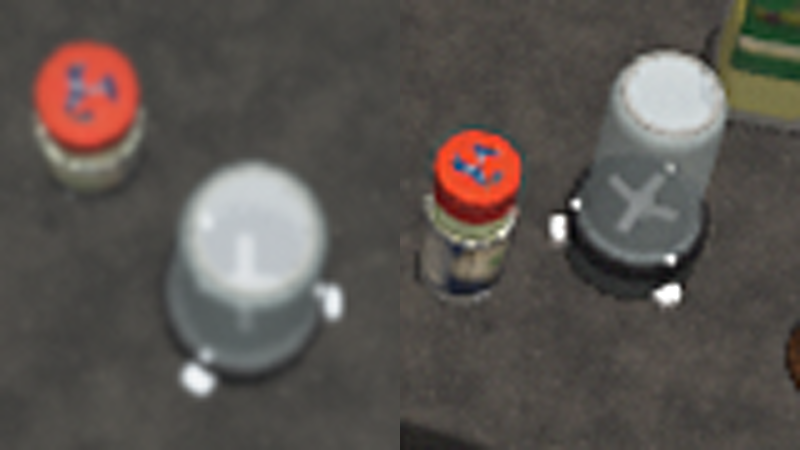

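The crops show the base rim with three white and three orange dots, and white collar dots on the cup. The tall cup's two visible lugs are at side crop (198,379) and (330,302), and at top crop (158,228) and (268,293). Next I'll fit positions.

```bash
cat > m.py <<'E'
from h import *
S,T=load("side0"),load("top0")
f=lambda p,k,ox,oy:((p[0]+.5)/k-.5+ox,(p[1]+.5)/k-.5+oy)
sd=lambda *p:[f(q,6,290,245) for q in p]; td=lambda *p:[f((q[0]-396,q[1]),6,322,208) for q in p]
W=[(S,q) for q in sd((101,130),(320,148),(192,316))]+[(T,q) for q in td((498,229),(689,260))]
O=[(S,q) for q in sd((77,214),(290,290))]+[(T,q) for q in td((536,127),(713,191),(553,283))]
def fit(Z,off,cams):
    D=[(onz(s,*q,Z)[:2],a) for L,a in((W,0),(O,-75)) for s,q in L if any(s is c for c in cams)]
    def res(x):
        out=[]
        for p,a in D:
            k=[p-x[:2]-x[2]*np.array([np.cos(t),np.sin(t)]) for t in np.radians(x[3]+a+np.array([0,120,240]))]
            out+=list(min(k,key=np.linalg.norm))
        return out
    best=min((least_squares(res,[*np.mean([p for p,_ in D],0),50,y]) for y in range(-60,60,10)),key=lambda z:z.cost)
    return best
for Z in(104.5,108):
  for n,c in(("S",[S]),("T",[T]),("ST",[S,T])):
    b=fit(Z,0,c); print("base",Z,n,b.x.round(2),"rms",np.sqrt(2*b.cost/len(b.fun)).round(2))
b=fit(104.5,0,[S,T]).x
print("button top on skirt z~30:",onz(T,*f((572-396,394),6,322,208),35)[:2])
print("short top z100",onz(S,*sd((208,105))[0],100),onz(T,*td((608,93))[0],100), tri(S,sd((208,105))[0],T,td((608,93))[0]))
sc=lambda p:f(p,5,285,330); tc=lambda p:f((p[0]-400,p[1]),5,385,250)
a=tri(S,sc((255,232)),T,tc((672,95))); print("tall top",a, onz(S,*sc((255,232)),150),onz(T,*tc((672,95)),150))
print("lugs z7 S",[onz(S,*sc(p),7)[:2].round(1) for p in((198,379),(330,302))],"T",[onz(T,*tc(p),7)[:2].round(1) for p in((558,228),(668,293))])
print("spice",tri(S,sc((88,95)),T,tc((480,170))))
# board, jars, others
for n,s,P in(("board22 S",S,[(209,125),(262,114),(301,184),(237,199)]),("board T",T,[(166,203),(246,214),(224,270),(190,262)])):
    print(n,[onz(s,*q,22)[:2].round(0) for q in P])
print("honey",tri(S,(270,119),T,(181,197)),"chilli",tri(S,(287,153),T,(230,204)))
print("mug rim",tri(S,(257,208),T,(264,249)),"mill",tri(S,(340,440),T,(487,289)),"bottlecap",tri(S,(413,366),T,(476,210)))
E
python3 m.py
```

```text
base 104.5 S [ 519.95 -143.6    50.31    9.37] rms 0.37
base 104.5 T [ 516.74 -143.34   50.42    9.51] rms 0.58
base 104.5 ST [ 518.34 -143.45   50.44    9.56] rms 1.24
base 108 S [ 519.47 -145.13   50.12    9.37] rms 0.37
base 108 T [ 514.32 -144.     50.28    9.51] rms 0.58
base 108 ST [ 516.89 -144.52   50.35    9.61] rms 1.93
button top on skirt z~30: [ 456.32582322 -152.31232412]
short top z100 [ 532.39847443 -103.41052809  100.        ] [ 578.54706014 -126.35008499  100.        ] (array([ 520.41089436, -141.75826428,  179.50673779]), np.float64(1.0492726228273634))
tall top (array([ 480.17951862, -376.33966501,  143.48218719]), np.float64(0.3385662395237275)) [ 479.59504746 -377.48635163  150.        ] [ 475.64542948 -376.57005676  150.        ]
lugs z7 S [array([ 451.1, -403.9]), array([ 517.9, -387.6])] T [array([ 467.8, -337.2]), array([ 449.1, -403. ])]
spice (array([ 430.49417905, -293.53964777,  100.82770148]), np.float64(1.2184471144823548))
board22 S [array([324., 483.]), array([492., 487.]), array([546., 191.]), array([360., 187.])]
board T [array([510., 458.]), array([555., 211.]), array([352., 186.]), array([344., 288.])]
honey (array([502.80246902, 388.71847405,  90.83112802]), np.float64(5.716698402638486)) chilli (array([519.14362956, 237.45317483, 105.46945497]), np.float64(8.738985141934762))
mug rim (array([405.65410235,  81.04099997, 108.66792755]), np.float64(5.444587083470921)) mill (array([ 453.30907132, -496.82430215,  158.81949878]), np.float64(8.459979637941025)) bottlecap (array([ 606.97290399, -420.36903902,  254.45363174]), np.float64(5.401570482457425))
```

```bash
cat > go.py <<'E'
import sys
from h import *
from bench import r, optics
s=r.sense(); x,y,z,w=map(float,sys.argv[1:5])
A=R.from_euler("xyz",s["tcp_rot"],degrees=True); B=R.from_euler("xyz",[180,0,w],degrees=True)
d=A.inv().apply(np.array([x,y,z])-s["tool_pos"]); v=np.degrees((A.inv()*B).as_rotvec())
print("t",round(s["time"],2),"pos",s["tool_pos"].round(1),s["tcp_rot"].round(1),"F",s["ft_force"].round(1),"M",s["wrist_torque"].round(2),"gap",round(s["finger_gap"],1),"grip",round(s["grip_force"],1),"j",s["joint_pos"].round(0))
print("rot",v.round(1),"shift",d.round(1))
E
python3 go.py 518.3 -143.5 240 110
python3 - <<'E'
from h import *
S=load("side0"); hsv=cv2.cvtColor(S["pixels"],cv2.COLOR_BGR2HSV)
m=cv2.inRange(hsv,(12,70,110),(28,255,255)); m[:100]=0;m[215:]=0;m[:,:200]=0;m[:,320:]=0
m=cv2.morphologyEx(m,cv2.MORPH_OPEN,np.ones((3,3)))
c=max(cv2.findContours(m,0,2)[0],key=cv2.contourArea)
w=np.array([onz(S,*p,22)[:2] for p in c[:,0].astype(float)],np.float32)
print("board rect",cv2.minAreaRect(w)); print(cv2.boxPoints(cv2.minAreaRect(w)).round(0))
E
```

```text
t 0.1 pos [248.7 545.5 202.5] [-179.9   -0.   155.5] F [-0.3  0.3 -0.7] M [ 0.01  0.02 -0.01] gap 86.0 grip 0.0 j [61.  8. 85. -0. 87. -5.]
rot [-0.1  0.  45.5] shift [-531.2 -515.   -36.7]
board rect ((436.973388671875, 332.89056396484375), (204.75057983398438, 300.9351501464844), 8.678136825561523)
[[313. 466.]
 [358. 169.]
 [561. 200.]
 [515. 497.]]
```

Units first: shifts go in m and turns go in units of 5 degrees. So -320 mm is -0.32, -41 mm is -0.041, 32 degrees is 6.4.

```bash
echo '[[[0,0,0.8],[-0.041,-0.04,-0.01],85],[[0,0,1.6],[-0.082,-0.08,-0.02],85],[[0,0,2.4],[-0.123,-0.12,-0.03],85],[[0,0,3.2],[-0.164,-0.16,-0.037],85],[[0,0,4],[-0.205,-0.2,-0.037],85],[[0,0,4.8],[-0.246,-0.24,-0.037],85],[[0,0,5.6],[-0.287,-0.28,-0.037],85],[[0,0,6.4],[-0.328,-0.32,-0.037],85]]' > next.json && python3 steer.py next.json 60
python3 go.py 518.3 -143.5 225 110
```

```text
time: 1.1
tool_pos: [414.7, 116.9, 240.3]
tcp_rot: [180.0, -0.0, 123.4]
ft_force: [1.5, 1.0, -0.3]
finger_gap: 85.3
grip_force: 0.0
t 1.1 pos [414.7 116.9 240.3] [180.   -0.  123.4] F [ 1.5  1.  -0.3] M [ 0.   -0.    0.03] gap 85.3 grip 0.0 j [  9. -20. 107.   0.  93. -24.]
rot [ 0.  -0.  13.4] shift [-274.5  -56.8   15.3]
```

Converted, -274.5 mm is -0.2745, -260 mm is -0.26, 13.4 degrees is 2.68.

```bash
echo '[[[0,0,0.6],[-0.056,-0.012,0.003],85],[[0,0,1.2],[-0.112,-0.024,0.006],85],[[0,0,1.8],[-0.168,-0.036,0.009],85],[[0,0,2.4],[-0.222,-0.046,0.012],85],[[0,0,2.68],[-0.26,-0.054,0.015],85],[[0,0,2.68],[-0.2745,-0.057,0.015],85],[[0,0,2.68],[-0.2745,-0.057,0.015],85]]' > next.json && python3 steer.py next.json
python3 go.py 518.3 -143.5 128 110
python3 - <<'E'
from bench import r, optics
from h import *
a=[]
for n in("side","top"):
    s=optics.snapshot(n); pickle.dump(s,open(f"pics/{n}1.pkl","wb"))
    u,v=proj(s,[518,-143,150])[0]; a.append(crop(s,int(u)-50,int(v)-70,100,130,4))
cv2.imwrite("pics/c3.png",np.hstack(a))
E
```

```text
time: 1.98
tool_pos: [518.3, -141.8, 225.1]
tcp_rot: [-180.0, -0.1, 110.1]
ft_force: [-0.3, 1.5, 0.1]
finger_gap: 85.0
grip_force: 0.0
t 1.98 pos [ 518.3 -141.8  225.1] [-1.800e+02 -1.000e-01  1.101e+02] F [-0.3  1.5  0.1] M [ 0.03 -0.02 -0.04] gap 85.0 grip 0.0 j [-21.  -3.  93.   0.  89. -41.]
rot [-0.  -0.1  0.1] shift [-1.7 -0.5 97. ]
```

View pics/c3.png

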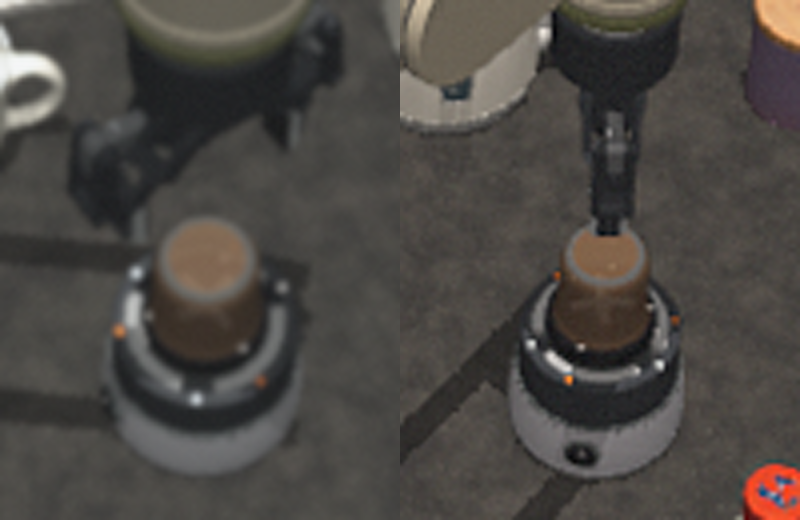

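The fingers straddle the cup top in both views, at side crop (205,250) and top crop (605,255). I'll descend and close.

```bash
echo '[[[0,0,0],[-0.0017,-0.0005,0.04],85],[[0,0,0],[-0.0017,-0.0005,0.08],85],[[0,0,0],[-0.0017,-0.0005,0.097],85],[[0,0,0],[-0.0017,-0.0005,0.097],85]]' > next.json && python3 steer.py next.json
python3 go.py 518.3 -143.5 128 110
echo '[[[0,0,0],[0,0,0],50],[[0,0,0],[0,0,0],50],[[0,0,0],[0,0,0],50],[[0,0,0],[0,0,0],50],[[0,0,0],[0,0,0],50],[[0,0,0],[0,0,0],50]]' > next.json && python3 steer.py next.json
python3 go.py 518.3 -143.5 128 110
```

```text
time: 2.58
tool_pos: [517.9, -142.3, 127.8]
tcp_rot: [-179.9, -0.1, 110.2]
ft_force: [0.4, -0.1, 0.7]
finger_gap: 84.8
grip_force: 0.0
t 2.58 pos [ 517.9 -142.3  127.8] [-1.799e+02 -1.000e-01  1.102e+02] F [ 0.4 -0.1  0.7] M [ 0.02 -0.03 -0.03] gap 84.8 grip 0.0 j [-21.   1. 100.   0.  79. -41.]
rot [-0.1 -0.1  0.2] shift [-1.3  0.  -0.2]
time: 3.32
tool_pos: [520.1, -143.9, 131.5]
tcp_rot: [179.8, 0.1, 110.1]
ft_force: [-3.3, 1.7, 7.4]
finger_gap: 56.9
grip_force: 63.4
t 3.33 pos [ 520.1 -143.9  131.5] [1.798e+02 1.000e-01 1.101e+02] F [-3.3  1.7  7.4] M [ 0.19  0.47 -0.07] gap 56.9 grip 63.4 j [-21.   1. 100.   0.  79. -41.]
rot [0.2 0.1 0.1] shift [ 1.  -1.5  3.5]
```

Converted, -9 degrees is -1.8.

```bash
echo '[[[0,0,0],[0,0,0],50],[[0,0,-1.8],[0,0,0],50],[[0,0,-3.6],[0,0,0],50],[[0,0,-5.4],[0,0,0],50],[[0,0,-7.2],[0,0,0],50],[[0,0,-9],[0,0,0],50]]' > next.json && python3 steer.py next.json
python3 go.py 518.3 -143.5 131 185
echo '[[[0,0,-1.8],[0,0,0],50],[[0,0,-3.6],[0,0,0],50],[[0,0,-5.4],[0,0,0],50],[[0,0,-6],[0,0,0],50],[[0,0,-6],[0,0,0],50],[[0,0,-6],[0,0,0],50]]' > next.json && python3 steer.py next.json
python3 go.py 518.3 -143.5 131 185
```

```text
time: 4.08
tool_pos: [521.1, -144.2, 131.7]
tcp_rot: [179.9, 0.3, 155.4]
ft_force: [1.6, -0.2, 5.1]
finger_gap: 57.6
grip_force: 63.3
t 4.08 pos [ 521.1 -144.2  131.7] [179.9   0.3 155.4] F [ 1.6 -0.2  5.1] M [ 0.2  -0.42 -0.19] gap 57.6 grip 63.3 j [-21.   1. 100.   0.  79. -86.]
rot [ -0.    0.4 -29.6] shift [ 2.8 -0.5  0.7]
time: 4.82
tool_pos: [521.0, -144.0, 131.7]
tcp_rot: [-179.9, 0.3, -174.9]
ft_force: [2.0, 0.2, 6.1]
finger_gap: 57.2
grip_force: 63.3
t 4.83 pos [ 521.  -144.   131.7] [-179.9    0.3 -174.9] F [2.  0.2 6.1] M [ 0.42 -0.28 -0.06] gap 57.2 grip 63.3 j [ -21.    1.  100.    0.   79. -116.]
rot [-0.1  0.3  0.1] shift [2.7 0.7 0.7]
```

Converted, -4 mm is -0.004, -8 mm is -0.008.

```bash
echo '[[[0,0,0],[0,0,-0.004],50],[[0,0,0],[0,0,-0.008],50],[[0,0,0],[0,0,-0.008],50]]' > next.json && python3 steer.py next.json
python3 go.py 518.3 -143.5 131 185
python3 - <<'E'
from bench import r, optics
from h import *
a=[]
for n in("side","top"):
    s=optics.snapshot(n); pickle.dump(s,open(f"pics/{n}2.pkl","wb"))
    u,v=proj(s,[518,-143,130])[0]; a.append(crop(s,int(u)-40,int(v)-50,80,90,5))
cv2.imwrite("pics/c4.png",np.hstack(a))
E
```

```text
time: 5.2
tool_pos: [518.8, -143.6, 137.0]
tcp_rot: [-180.0, 0.0, -174.9]
ft_force: [-0.5, 0.1, -1.1]
finger_gap: 57.6
grip_force: 64.0
t 5.2 pos [ 518.8 -143.6  137. ] [-180.     0.  -174.9] F [-0.5  0.1 -1.1] M [-0.05 -0.04 -0.02] gap 57.6 grip 64.0 j [ -21.    0.  100.   -0.   80. -116.]
rot [-0.   0.   0.1] shift [0.5 0.1 6. ]
```

View pics/c4.png

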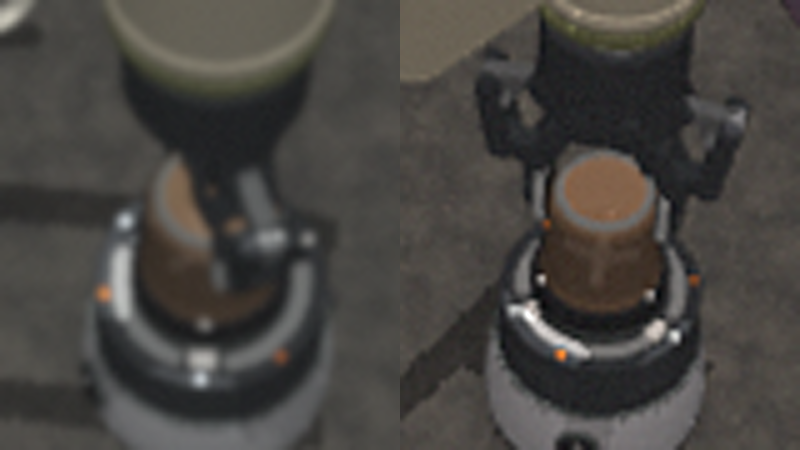

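The lugs (white blocks at side crop (203,358) and top crop (655,328)) are rising out of the notches next to the white dots. The cup is free and the force matches its weight. Lifting.

Converted, -20 mm is -0.02, -65 mm is -0.065.

```bash
echo '[[[0,0,0],[0,0,-0.02],50],[[0,0,0],[0,0,-0.045],50],[[0,0,0],[0,0,-0.065],50],[[0,0,0],[0,0,-0.065],50]]' > next.json && python3 steer.py next.json
python3 go.py 402 320 205 185
```

```text
time: 5.8
tool_pos: [520.1, -144.0, 204.4]
tcp_rot: [-179.9, 0.2, -174.9]
ft_force: [-0.1, -0.3, -1.1]
finger_gap: 57.1
grip_force: 64.4
t 5.8 pos [ 520.1 -144.   204.4] [-179.9    0.2 -174.9] F [-0.1 -0.3 -1.1] M [-0.01  0.01 -0.01] gap 57.1 grip 64.4 j [ -21.   -2.   95.   -0.   87. -116.]
rot [-0.1  0.2  0.1] shift [ 76.5 472.6  -1.9]
```

```bash
echo '[[[0,0,0],[0.004,0.025,0],50],[[0,0,0],[0.011,0.07,0],50],[[0,0,0],[0.019,0.12,0],50],[[0,0,0],[0.028,0.17,0],50],[[0,0,0],[0.036,0.22,0],50],[[0,0,0],[0.044,0.27,0],50],[[0,0,0],[0.052,0.32,0],50],[[0,0,0],[0.06,0.37,0],50]]' > next.json && python3 steer.py next.json
echo '[[[0,0,0],[0.008,0.048,0],50],[[0,0,0],[0.013,0.08,0],50],[[0,0,0],[0.016,0.099,0],50],[[0,0,0],[0.016,0.102,0],50],[[0,0,0],[0.016,0.102,0],50]]' > next.json && python3 steer.py next.json
python3 go.py 402 320 72 185
python3 - <<'E'
from bench import r, optics
from h import *
a=[]
for n in("side","top"):
    s=optics.snapshot(n); pickle.dump(s,open(f"pics/{n}3.pkl","wb"))
    u,v=proj(s,[430,320,100])[0]; a.append(crop(s,max(0,int(u)-65),max(0,int(v)-70),130,150,3))
cv2.imwrite("pics/c5.png",np.hstack(a))
E
```

```text
time: 6.8
tool_pos: [425.0, 221.1, 200.6]
tcp_rot: [-180.0, -0.0, -174.9]
ft_force: [0.6, 0.3, -1.0]
finger_gap: 57.2
grip_force: 64.4
time: 7.42
tool_pos: [401.3, 319.1, 201.2]
tcp_rot: [-180.0, -0.0, -174.9]
ft_force: [0.5, -1.4, -1.4]
finger_gap: 57.1
grip_force: 64.4
t 7.42 pos [401.3 319.1 201.2] [-180.    -0.  -174.9] F [ 0.5 -1.4 -1.4] M [-0.07  0.    0.06] gap 57.1 grip 64.4 j [ 33.  -6.  99.  -0.  87. -62.]
rot [-0.  -0.   0.1] shift [ -0.8   0.9 129.2]
```

View pics/c5.png

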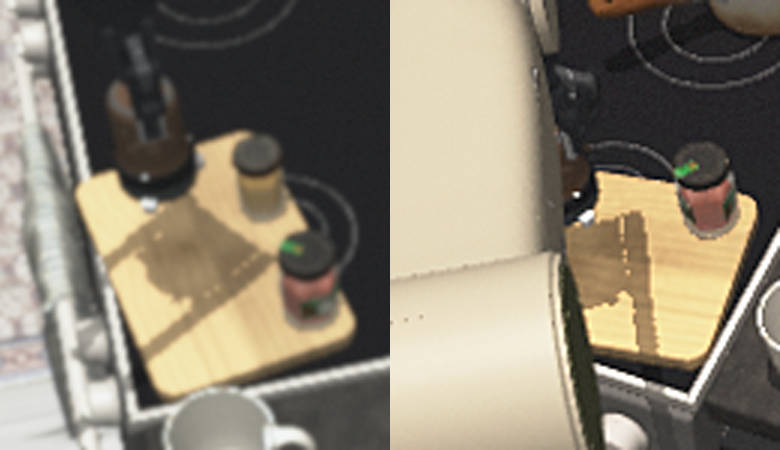

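The cup hangs over the free front part of the board and both jars are clear: honey at side crop (258,175), chilli at (308,275). Lowering.

Converted, 123 mm is 0.123, 120 mm is 0.12.

```bash
echo '[[[0,0,0],[0,0,0.03],50],[[0,0,0],[0,0,0.07],50],[[0,0,0],[0,0,0.105],50],[[0,0,0],[0,0,0.12],50],[[0,0,0],[0,0,0.123],50],[[0,0,0],[0,0,0.123],50]]' > next.json && python3 steer.py next.json
echo '[[[0,0,0],[0,0,0.003],50],[[0,0,0],[0,0,0.006],50],[[0,0,0],[0,0,0.006],50]]' > next.json && python3 steer.py next.json
python3 go.py 402 320 72 185
```

```text
time: 8.28
tool_pos: [402.0, 320.3, 79.9]
tcp_rot: [179.9, 0.1, -174.9]
ft_force: [0.1, -0.2, -0.9]
finger_gap: 57.0
grip_force: 64.4
time: 8.65
tool_pos: [401.0, 319.9, 72.5]
tcp_rot: [-180.0, -0.0, -174.9]
ft_force: [0.1, 0.3, -1.4]
finger_gap: 57.5
grip_force: 64.4
t 8.65 pos [401.  319.9  72.5] [-180.    -0.  -174.9] F [ 0.1  0.3 -1.4] M [ 0.02 -0.01 -0.04] gap 57.5 grip 64.4 j [ 33.  -0. 107.  -0.  73. -62.]
rot [-0.  -0.   0.1] shift [-1.  -0.   0.5]
```

Converted, 2 mm is 0.002.

```bash
echo '[[[0,0,0],[0,0,0.002],50],[[0,0,0],[0,0,0.002],50]]' > next.json && python3 steer.py next.json
echo '[[[0,0,0],[0,0,0.002],50],[[0,0,0],[0,0,0.002],50]]' > next.json && python3 steer.py next.json
echo '[[[0,0,0],[0,0,0.0015],50],[[0,0,0],[0,0,0.0015],50]]' > next.json && python3 steer.py next.json
```

```text
time: 8.9
tool_pos: [401.4, 320.1, 71.2]
tcp_rot: [180.0, 0.0, -174.9]
ft_force: [-2.1, -1.2, 5.0]
finger_gap: 57.3
grip_force: 65.0
time: 9.15
tool_pos: [401.7, 320.3, 71.1]
tcp_rot: [180.0, 0.1, -174.9]
ft_force: [-9.6, -5.3, 21.3]
finger_gap: 57.1
grip_force: 66.7
time: 9.4
tool_pos: [401.9, 320.5, 71.0]
tcp_rot: [180.0, 0.1, -174.9]
ft_force: [-14.2, -8.3, 32.7]
finger_gap: 57.4
grip_force: 67.9
```

```bash
echo '[[[0,0,0],[0,0,-0.003],50],[[0,0,0],[0,0,-0.0035],50]]' > next.json && python3 steer.py next.json
echo '[[[0,0,0],[0,0,0],85],[[0,0,0],[0,0,0],85],[[0,0,0],[0,0,0],85],[[0,0,0],[0,0,0],85]]' > next.json && python3 steer.py next.json
echo '[[[0,0,0],[0,0,-0.03],85],[[0,0,0],[0,0,-0.08],85],[[0,0,0],[0,0,-0.13],85],[[0,0,0],[0,0,-0.15],85]]' > next.json && python3 steer.py next.json
python3 go.py 478.4 -376.3 240 100
```

```text
time: 9.65
tool_pos: [401.7, 320.3, 71.2]
tcp_rot: [180.0, 0.1, -174.9]
ft_force: [-0.3, -0.2, 3.8]
finger_gap: 57.2
grip_force: 64.9
time: 10.15
tool_pos: [400.9, 319.9, 70.3]
tcp_rot: [-180.0, -0.0, -174.9]
ft_force: [-0.0, -0.2, -0.5]
finger_gap: 85.0
grip_force: 0.0
time: 10.65
tool_pos: [402.4, 320.9, 224.3]
tcp_rot: [179.9, 0.3, -174.9]
ft_force: [0.6, -0.5, -0.8]
finger_gap: 84.8
grip_force: 0.0
t 10.65 pos [402.4 320.9 224.3] [ 179.9    0.3 -174.9] F [ 0.6 -0.5 -0.8] M [-0.01 -0.03 -0.01] gap 84.8 grip 0.0 j [ 33.  -7.  97.   0.  89. -62.]
rot [ 0.3  0.1 85.1] shift [ -13.9 -701.1  -17.4]
```

Converted, -85 mm is -0.085, -7 mm is -0.007, 41 degrees is 8.2.

```bash
echo '[[[0,0,1.2],[-0.001,-0.03,-0.006],85],[[0,0,2.6],[-0.002,-0.085,-0.017],85],[[0,0,4],[-0.003,-0.14,-0.017],85],[[0,0,5.4],[-0.004,-0.195,-0.017],85],[[0,0,6.8],[-0.005,-0.25,-0.017],85],[[0,0,8.2],[-0.006,-0.305,-0.017],85],[[0,0,9.6],[-0.007,-0.36,-0.017],85],[[0,0,11],[-0.008,-0.415,-0.017],85]]' > next.json && python3 steer.py next.json
python3 go.py 478.4 -376.3 240 100
```

```text
time: 11.65
tool_pos: [445.4, -94.4, 236.6]
tcp_rot: [-180.0, -0.0, 129.9]
ft_force: [0.9, 0.1, 0.5]
finger_gap: 85.1
grip_force: 0.0
t 11.65 pos [445.4 -94.4 236.6] [-180.    -0.   129.9] F [0.9 0.1 0.5] M [ 0.   -0.05 -0.03] gap 85.1 grip 0.0 j [-18. -16. 104.   0.  92. -58.]
rot [-0.  -0.  29.9] shift [-237.6 -155.3   -3.5]
```

```bash
echo '[[[0,0,1.2],[-0.046,-0.03,-0.004],85],[[0,0,2.4],[-0.092,-0.06,-0.004],85],[[0,0,3.6],[-0.138,-0.09,-0.004],85],[[0,0,4.8],[-0.184,-0.12,-0.004],85],[[0,0,6],[-0.22,-0.144,-0.004],85],[[0,0,6],[-0.2376,-0.1553,-0.004],85],[[0,0,6],[-0.2376,-0.1553,-0.004],85]]' > next.json && python3 steer.py next.json
python3 go.py 478.4 -376.3 200 100
echo '[[[0,0,0],[0,0,0],85],[[0,0,0],[0,0,0],85]]' > next.json && python3 steer.py next.json
python3 go.py 478.4 -376.3 100 100
```

```text
time: 12.52
tool_pos: [479.3, -375.4, 239.7]
tcp_rot: [-179.9, -0.1, 100.0]
ft_force: [-0.4, -0.6, 0.4]
finger_gap: 85.1
grip_force: 0.0
t 12.53 pos [ 479.3 -375.4  239.7] [-1.799e+02 -1.000e-01  1.000e+02] F [-0.4 -0.6  0.4] M [ 0.06 -0.04 -0.03] gap 85.1 grip 0.0 j [-43.   8.  81.  -0.  91. -53.]
rot [-0.1 -0.1 -0. ] shift [-0.8 -1.  39.7]
time: 12.78
tool_pos: [480.2, -373.4, 241.5]
tcp_rot: [180.0, -0.0, 100.2]
ft_force: [0.5, 0.0, 0.1]
finger_gap: 85.1
grip_force: 0.0
t 12.78 pos [ 480.2 -373.4  241.5] [180.   -0.  100.2] F [0.5 0.  0.1] M [-0.02  0.    0.02] gap 85.1 grip 0.0 j [-43.   8.  81.   0.  91. -53.]
rot [ 0.  -0.   0.2] shift [ -2.6  -2.3 141.5]
```

```bash
cat > avg.py <<'E'
import sys
from h import *
from bench import r, optics
P=[];L=[]
for i in range(int(sys.argv[2]) if len(sys.argv)>2 else 6):
    s=optics.snapshot("side"); q=r.sense(); P.append(q["tool_pos"]); L.append(q["tcp_rot"][2])
print("avg",np.mean(P,0).round(2),"sd",np.std(P,0).round(2),"yaw",np.round(L,2))
if len(sys.argv)>1: cv2.imwrite(f"pics/{sys.argv[1]}.png",s["pixels"]); pickle.dump(s,open(f"pics/{sys.argv[1]}.pkl","wb"))
E
echo '[[[0,0,0],[-0.002,-0.002,0.03],85],[[0,0,0],[-0.002,-0.002,0.06],85],[[0,0,0],[-0.002,-0.002,0.06],85]]' > next.json && python3 steer.py next.json
python3 avg.py s4; python3 go.py 478.4 -376.3 98 100
```

```text
time: 13.15
tool_pos: [477.1, -374.7, 178.7]
tcp_rot: [-179.8, -0.2, 100.1]
ft_force: [-0.7, 0.8, -0.2]
finger_gap: 85.2
grip_force: 0.0
avg [ 478.96 -376.81  182.95] sd [0.47 0.64 0.97] yaw [100.14 100.13 100.12 100.11 100.11 100.1 ]
t 13.45 pos [ 479.2 -377.4  183.4] [1.799e+02 1.000e-01 1.001e+02] F [ 0.5  0.2 -0.7] M [0.01 0.01 0.07] gap 84.9 grip 0.0 j [-43.   9.  85.  -0.  85. -53.]
rot [0.1 0.1 0.1] shift [ 1.4 -0.8 85.4]
```

```bash
echo '[[[0,0,0],[0.0007,-0.0005,0.03],85],[[0,0,0],[0.0007,-0.0005,0.065],85],[[0,0,0],[0.0007,-0.0005,0.085],85],[[0,0,0],[0.0007,-0.0005,0.085],85],[[0,0,0],[0.0007,-0.0005,0.085],85]]' > next.json && python3 steer.py next.json
python3 avg.py s5; python3 go.py 478.4 -376.3 98 100
```

```text
time: 14.08
tool_pos: [478.6, -377.0, 98.2]
tcp_rot: [179.9, 0.1, 100.1]
ft_force: [0.0, -0.5, -0.8]
finger_gap: 84.8
grip_force: 0.0
avg [ 478.58 -376.92   98.1 ] sd [0.22 0.21 0.42] yaw [100.09 100.09 100.09 100.09 100.09 100.09]
t 14.38 pos [ 478.2 -376.6   97.4] [1.800e+02 1.000e-01 1.001e+02] F [ 0.1 -0.8 -1.2] M [ 0.04 -0.03 -0.04] gap 85.4 grip 0.0 j [-43.  13.  91.  -0.  77. -53.]
rot [0.  0.1 0.1] shift [ 0.2  0.2 -0.6]
```

Converted, 0.3 mm is 0.0003.

```bash
echo '[[[0,0,0],[0.0003,0.0003,0],50],[[0,0,0],[0.0003,0.0003,0],50],[[0,0,0],[0.0003,0.0003,0],50],[[0,0,0],[0.0003,0.0003,0],50],[[0,0,0],[0.0003,0.0003,0],50]]' > next.json && python3 steer.py next.json 60
python3 go.py 478.4 -376.3 98 100
echo '[[[0,0,0],[0,0,-0.01],50],[[0,0,0],[0,0,-0.045],50],[[0,0,0],[0,0,-0.09],50],[[0,0,0],[0,0,-0.13],50],[[0,0,0],[0,0,-0.142],50],[[0,0,0],[0,0,-0.142],50]]' > next.json && python3 steer.py next.json
python3 go.py 518.4 -143.6 240 126.1
```

```text
time: 15.0
tool_pos: [478.6, -376.1, 97.5]
tcp_rot: [179.9, 0.1, 100.1]
ft_force: [0.7, 1.9, 4.8]
finger_gap: 57.3
grip_force: 64.2
t 15.0 pos [ 478.6 -376.1   97.5] [1.799e+02 1.000e-01 1.001e+02] F [0.7 1.9 4.8] M [ 0.16  0.19 -0.01] gap 57.3 grip 64.2 j [-43.  13.  91.   0.  77. -53.]
rot [0.1 0.1 0.1] shift [-0.2 -0.3 -0.5]
time: 15.75
tool_pos: [478.1, -376.0, 238.4]
tcp_rot: [180.0, 0.0, 100.1]
ft_force: [-0.3, 0.4, -2.9]
finger_gap: 57.0
grip_force: 64.7
t 15.75 pos [ 478.1 -376.   238.4] [180.    0.  100.1] F [-0.3  0.4 -2.9] M [-0.02  0.    0.02] gap 57.0 grip 64.7 j [-43.   8.  81.  -0.  91. -53.]
rot [  0.   0. -26.] shift [221.7  80.4  -1.7]
```

Converted, 221.7 mm is 0.2217, 217 mm is 0.217, -26 degrees is -5.2.

```bash
echo '[[[0,0,-0.8],[0.02,0.007,-0.002],50],[[0,0,-1.8],[0.06,0.022,-0.002],50],[[0,0,-2.8],[0.105,0.038,-0.002],50],[[0,0,-3.8],[0.15,0.054,-0.002],50],[[0,0,-4.8],[0.195,0.071,-0.002],50],[[0,0,-5.2],[0.217,0.0787,-0.002],50],[[0,0,-5.2],[0.2217,0.0804,-0.002],50],[[0,0,-5.2],[0.2217,0.0804,-0.002],50]]' > next.json && python3 steer.py next.json
python3 avg.py s6 5; python3 go.py 518.4 -143.6 240 126.1
python3 - <<'E'
from bench import r, optics
from h import *
t=optics.snapshot("top"); pickle.dump(t,open("pics/t6.pkl","wb")); s=load("s6"); a=[]
for c in(s,t):
    u,v=proj(c,[518,-143,140])[0]; print(int(u)-40,int(v)-45); a.append(crop(c,int(u)-40,int(v)-45,80,90,5))
cv2.imwrite("pics/c6.png",np.hstack(a))
E
```

```text
time: 16.75
tool_pos: [517.6, -143.5, 238.8]
tcp_rot: [-179.9, -0.1, 126.1]
ft_force: [-0.2, -0.1, -2.0]
finger_gap: 57.2
grip_force: 64.8
avg [ 517.95 -144.35  239.78] sd [0.15 0.15 0.39] yaw [126.03 126.01 126.   126.   126.  ]
t 17.0 pos [ 518.1 -144.4  240.3] [-180.   -0.  126.] F [-0.7 -0.1 -2.2] M [-0.01  0.01  0.02] gap 57.3 grip 64.8 j [-21.  -3.  92.  -0.  91. -57.]
rot [-0.  -0.  -0.1] shift [0.5 0.7 0.3]
283 225
316 187
```

View pics/c6.png

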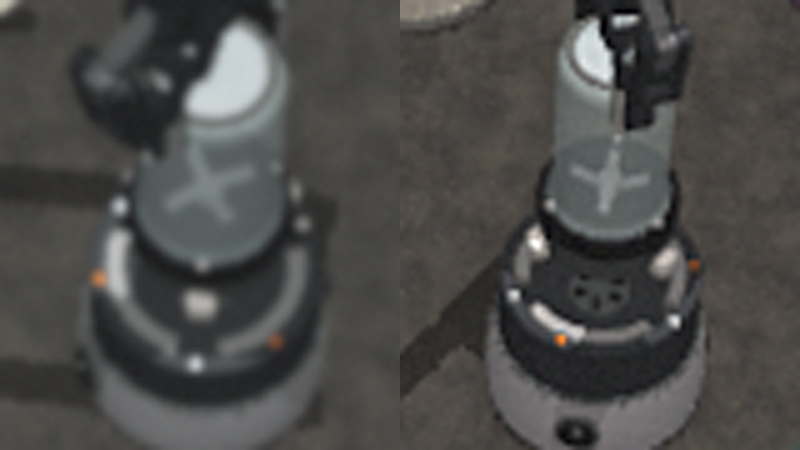

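Lugs are visible at side crop (200,303) and at top crop (537,240) and (663,262), each hanging in line with a white notch dot. I'll compute the offset against the base, camera by camera.

Run:
```python
from h import *
S,T=load("s6"),load("t6"); f=lambda x,y,ox,oy:((x+.5)/5-.5+ox,(y+.5)/5-.5+oy)
z=142.3+7
bS,bT=np.array([519.95,-143.6]),np.array([516.74,-143.34])
L=[("S",onz(S,*f(200,303,283,225),z)[:2]-bS),("T",onz(T,*f(137,240,316,187),z)[:2]-bT),("T",onz(T,*f(263,262,316,187),z)[:2]-bT)]
for n,p in L: print(n,p.round(1),np.hypot(*p).round(1),np.degrees(np.arctan2(p[1],p[0])).round(1)%360)
P=[p for _,p in L]
def res(x,used=P):
    o=[]
    for p in used:
        o+=list(min((p-x[:2]-40*np.array([np.cos(t),np.sin(t)]) for t in np.radians(x[2]+np.array([0,120,240]))),key=np.linalg.norm))
    return o
for u in(P,P[1:]):
    b=least_squares(lambda x:res(x,u),[0,0,9]); print("offset,yaw",b.x.round(2),"res",b.fun.round(1))
```

```text
S [-13.5 -37.3] 39.7 250.1
T [-23.4  29.6] 37.7 128.3
T [-14.2 -37.2] 39.8 249.1
offset,yaw [ 1.15 -0.69  8.12] res [ 0.3  0.5  0.2 -1.1 -0.4  0.6]
offset,yaw [ 1.04 -1.04  7.85] res [ 0.1 -0.9 -0.1  0.9]
```

Converted, 10 mm is 0.01, 35 mm is 0.035, -1 degrees is -0.2.

```bash
echo '[[[0,0,-0.2],[0.0009,0,0.01],50],[[0,0,-0.2],[0.0009,0,0.025],50],[[0,0,-0.2],[0.0009,0,0.035],50],[[0,0,-0.2],[0.0009,0,0.035],50],[[0,0,-0.2],[0.0009,0,0.035],50]]' > next.json && python3 steer.py next.json
python3 avg.py s7 3
echo '[[[0,0,0],[0,0,0.003],50],[[0,0,0],[0,0,0.003],50]]' > next.json && python3 steer.py next.json
echo '[[[0,0,0],[0,0,0.002],50],[[0,0,0],[0,0,0.002],50]]' > next.json && python3 steer.py next.json; python3 go.py 518.4 -143.6 182 127
```

```text
time: 17.68
tool_pos: [518.0, -142.8, 205.7]
tcp_rot: [180.0, 0.0, 127.1]
ft_force: [0.8, -0.2, -2.6]
finger_gap: 56.9
grip_force: 64.7
avg [ 518.18 -142.87  206.11] sd [0.05 0.02 0.08] yaw [127.09 127.09 127.09]
time: 18.08
tool_pos: [517.7, -142.7, 202.2]
tcp_rot: [-180.0, -0.0, 127.1]
ft_force: [-0.3, 1.0, -1.9]
finger_gap: 57.0
grip_force: 64.8
time: 18.32
tool_pos: [517.7, -142.7, 200.2]
tcp_rot: [-180.0, -0.0, 127.1]
ft_force: [-0.2, 0.0, -2.7]
finger_gap: 57.3
grip_force: 64.8
t 18.32 pos [ 517.7 -142.7  200.2] [-180.    -0.   127.1] F [-0.2  0.  -2.7] M [0.02 0.   0.  ] gap 57.3 grip 64.8 j [-21.  -2.  96.  -0.  87. -58.]
rot [-0.  -0.   0.1] shift [-1.1  0.  18.2]
```

Converted, 2 mm is 0.002.

```bash
echo '[[[0,0,0],[0,0,0.002],50],[[0,0,0],[0,0,0.002],50]]' > next.json && python3 steer.py next.json;echo '[[[0,0,0],[0,0,0.002],50],[[0,0,0],[0,0,0.002],50]]' > next.json && python3 steer.py next.json; python3 go.py 518.4 -143.6 182 127
```

```text
time: 18.58
tool_pos: [517.7, -142.7, 198.3]
tcp_rot: [-180.0, -0.0, 127.1]
ft_force: [-0.2, 0.0, -3.1]
finger_gap: 57.1
grip_force: 64.8
time: 18.82
tool_pos: [517.7, -142.7, 196.2]
tcp_rot: [-180.0, -0.0, 127.1]
ft_force: [0.3, 0.1, -2.9]
finger_gap: 57.1
grip_force: 64.8
t 18.82 pos [ 517.7 -142.7  196.2] [-180.    -0.   127.1] F [ 0.3  0.1 -2.9] M [ 0.05 -0.02  0.06] gap 57.1 grip 64.8 j [-21.  -2.  96.  -0.  86. -58.]
rot [-0.  -0.   0.1] shift [-1.1  0.  14.2]
```

Units first: shifts go in m and turns go in units of 5 degrees. So 2 mm is 0.002, 4 mm is 0.004.

```bash
echo '[[[0,0,0],[0,0,0.002],50],[[0,0,0],[0,0,0.004],50],[[0,0,0],[0,0,0.004],50]]' > next.json && python3 steer.py next.json;echo '[[[0,0,0],[0,0,0.003],50],[[0,0,0],[0,0,0.003],50]]' > next.json && python3 steer.py next.json;echo '[[[0,0,0],[0,0,0.003],50],[[0,0,0],[0,0,0.003],50]]' > next.json && python3 steer.py next.json; python3 go.py 518.4 -143.6 182 127
```

```text
time: 19.2
tool_pos: [517.7, -142.7, 192.2]
tcp_rot: [-180.0, -0.0, 127.1]
ft_force: [-0.0, -0.4, -2.6]
finger_gap: 57.0
grip_force: 64.8
time: 19.45
tool_pos: [517.6, -142.7, 189.1]
tcp_rot: [-180.0, -0.0, 127.1]
ft_force: [-0.5, -0.4, -2.9]
finger_gap: 57.0
grip_force: 64.8
time: 19.7
tool_pos: [517.6, -142.7, 186.1]
tcp_rot: [-180.0, -0.0, 127.1]
ft_force: [0.3, 1.0, -2.6]
finger_gap: 56.8
grip_force: 64.8
t 19.7 pos [ 517.6 -142.7  186.1] [-180.    -0.   127.1] F [ 0.3  1.  -2.6] M [ 0.    0.03 -0.  ] gap 56.8 grip 64.8 j [-21.  -2.  97.  -0.  85. -58.]
rot [-0.  -0.   0.1] shift [-1.2  0.1  4.1]
```

Converted, 2.5 mm is 0.0025.

```bash
echo '[[[0,0,0],[0,0,0.0025],50],[[0,0,0],[0,0,0.0025],50]]' > next.json && python3 steer.py next.json; echo '[[[0,0,0],[0,0,0.001],50],[[0,0,0],[0,0,0.001],50]]' > next.json && python3 steer.py next.json; python3 go.py 518.4 -143.6 182 127
```

```text
time: 19.95
tool_pos: [517.7, -142.7, 183.7]
tcp_rot: [-180.0, -0.0, 127.1]
ft_force: [0.3, 0.9, -1.3]
finger_gap: 57.2
grip_force: 64.8
time: 20.2
tool_pos: [517.8, -142.8, 182.9]
tcp_rot: [-180.0, -0.0, 127.1]
ft_force: [-0.0, -0.2, -2.3]
finger_gap: 56.9
grip_force: 64.8
t 20.2 pos [ 517.8 -142.8  182.9] [-180.    -0.   127.1] F [-0.  -0.2 -2.3] M [-0.    0.05  0.01] gap 56.9 grip 64.8 j [-21.  -2.  97.   0.  85. -58.]
rot [-0.  -0.   0.1] shift [-1.   0.   0.9]
```

Converted, 44 degrees is 8.8.

```bash
echo '[[[0,0,1.6],[0,0,0],50],[[0,0,3.4],[0,0,0],50],[[0,0,5.2],[0,0,0],50],[[0,0,7],[0,0,0],50],[[0,0,8.8],[0,0,0],50]]' > next.json && python3 steer.py next.json; python3 go.py 518.4 -143.6 182 52
echo '[[[0,0,1.6],[0,0,0],50],[[0,0,3.2],[0,0,0],50],[[0,0,4.8],[0,0,0],50],[[0,0,6],[0,0,0],50],[[0,0,6],[0,0,0],50]]' > next.json && python3 steer.py next.json; python3 go.py 518.4 -143.6 182 52
```

```text
time: 20.82
tool_pos: [517.9, -142.8, 183.1]
tcp_rot: [180.0, 0.0, 82.8]
ft_force: [0.4, 0.0, -2.0]
finger_gap: 56.9
grip_force: 64.8
t 20.82 pos [ 517.9 -142.8  183.1] [180.    0.   82.8] F [ 0.4  0.  -2. ] M [0.   0.02 0.02] gap 56.9 grip 64.8 j [-21.  -2.  97.   0.  85. -14.]
rot [ 0.  -0.  30.8] shift [-0.7  0.6  1.1]
time: 21.45
tool_pos: [518.3, -142.9, 183.4]
tcp_rot: [179.9, -0.0, 53.1]
ft_force: [1.6, 0.8, -0.7]
finger_gap: 56.8
grip_force: 65.0
t 21.45 pos [ 518.3 -142.9  183.4] [179.9  -0.   53.1] F [ 1.6  0.8 -0.7] M [-0.04 -0.36 -0.47] gap 56.8 grip 65.0 j [-21.  -2.  97.   0.  85.  16.]
rot [ 0.1 -0.   1.1] shift [-0.5  0.5  1.4]
```

```bash
for i in 1 2; do echo '[[[0,0,0.4],[0,0,0],50],[[0,0,0.4],[0,0,0],50]]' > next.json && python3 steer.py next.json|grep rot; python3 go.py 518.4 -143.6 182 52;done
python3 avg.py s8 1
python3 - <<'E'
from bench import r, optics
from h import *
t=optics.snapshot("top"); s=load("s8"); a=[]
for c in(s,t):
    u,v=proj(c,[518,-143,120])[0]; print(int(u)-40,int(v)-45); a.append(crop(c,int(u)-40,int(v)-45,80,90,5))
cv2.imwrite("pics/c7.png",np.hstack(a))
E
```

```text
tcp_rot: [179.9, -0.0, 51.1]
t 21.7 pos [ 518.3 -143.1  183.3] [179.9  -0.   51.1] F [ 3.  -2.1 -2.1] M [-0.5  -0.82  0.17] gap 57.3 grip 65.0 j [-21.  -2.  97.  -0.  85.  18.]
rot [ 0.1 -0.  -0.9] shift [-0.3  0.4  1.3]
tcp_rot: [179.9, 0.0, 49.2]
t 21.95 pos [ 518.5 -143.1  183.3] [179.9   0.   49.2] F [ 4.6 -3.4 -2.6] M [-0.88 -1.09  2.32] gap 57.0 grip 65.1 j [-21.  -2.  97.  -0.  85.  20.]
rot [ 0.1  0.  -2.8] shift [-0.4  0.3  1.3]
avg [ 518.44 -143.1   183.32] sd [0. 0. 0.] yaw [49.19]
282 229
316 192
```

View pics/c7.png

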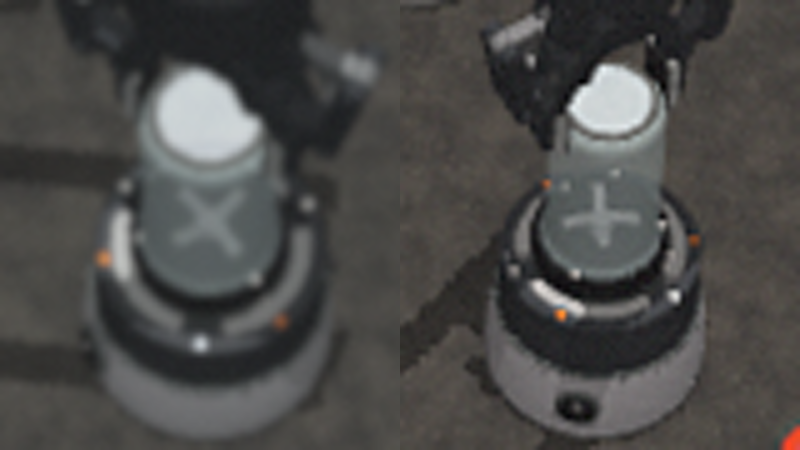

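The torque jumped to 2.3 N m at the stop, and the collar dots at side crop (255,277) and top crop (575,273) point at the orange dots. The tall cup is locked, so I'll relax the torque, release and rise.

Converted, -2 degrees is -0.4.

```bash
echo '[[[0,0,-0.4],[0,0,0],50],[[0,0,-0.4],[0,0,0],50]]' > next.json && python3 steer.py next.json; python3 go.py 518.4 -143.6 182 51
echo '[[[0,0,0],[0,0,0],85],[[0,0,0],[0,0,0],85],[[0,0,0],[0,0,0],85],[[0,0,0],[0,0,0],85],[[0,0,0],[0,0,-0.02],85],[[0,0,0],[0,0,-0.06],85],[[0,0,0],[0,0,-0.11],85],[[0,0,0],[0,0,-0.11],85]]' > next.json && python3 steer.py next.json
python3 go.py 400 100 290 51
```

```text
time: 22.3
tool_pos: [518.3, -143.1, 183.3]
tcp_rot: [179.9, -0.0, 51.1]
ft_force: [4.2, -3.7, -2.3]
finger_gap: 57.3
grip_force: 65.0
t 22.3 pos [ 518.3 -143.1  183.3] [179.9  -0.   51.1] F [ 4.2 -3.7 -2.3] M [-0.95 -1.2   0.04] gap 57.3 grip 65.0 j [-21.  -2.  97.  -0.  85.  18.]
rot [ 0.1 -0.   0.1] shift [-0.3  0.4  1.3]
time: 23.3
tool_pos: [520.3, -143.7, 300.3]
tcp_rot: [179.4, -0.2, 51.1]
ft_force: [0.3, -0.3, -1.1]
finger_gap: 84.9
grip_force: 0.0
t 23.3 pos [ 520.3 -143.7  300.3] [179.4  -0.2  51.1] F [ 0.3 -0.3 -1.1] M [-0.07  0.02  0.03] gap 84.9 grip 0.0 j [-21.  -4.  87.   0.  96.  18.]
rot [ 0.6 -0.2  0.1] shift [ 114.  -246.7    8.2]
```

Now a final check of the whole scene.

```bash
echo '[[[0,0,0],[0,0,0],85],[[0,0,0],[0,0,0],85]]' > next.json && python3 steer.py next.json|head -2; python3 avg.py s9 1
python3 - <<'E'
from h import *
a,b=load("side0"),load("s9")
c=np.hstack([x["pixels"][95:480,205:445] for x in(a,b)]); cv2.imwrite("pics/c8.png",cv2.resize(c,None,fx=1.5,fy=1.5))
E
```

```text
time: 23.55
tool_pos: [517.2, -142.6, 291.9]
avg [ 517.19 -142.52  291.7 ] sd [0. 0. 0.] yaw [51.09]
```

View pics/c8.png

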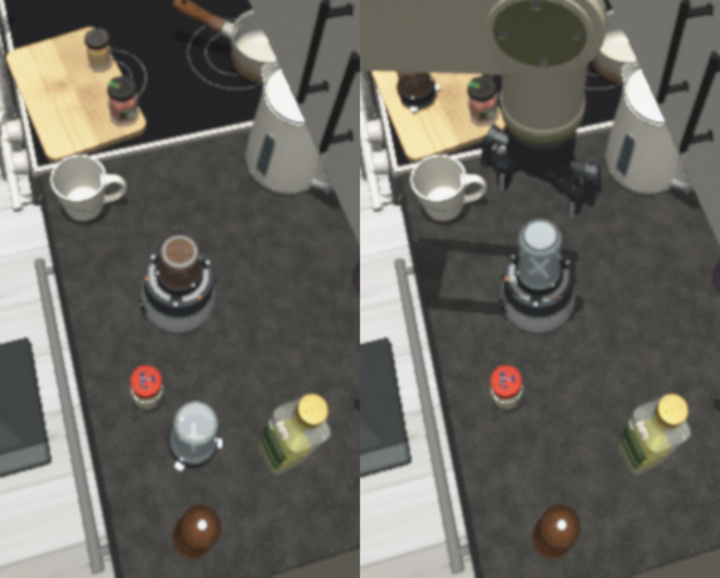

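The after view (right half) shows the tall cup upright in the base at (540,255) and the short cup standing on the board at (415,90). Every bystander in view is where it started, and the gripper is clear. Handing in.

```bash
python3 -c "from bench import r, optics; print(r.hand_in())"
```

```text
the job is handed in; nothing more can be done
None
```

The job is handed in at about 24 s of the 64 s allowed: the short cup stands upright on the board and the tall cup is turned to its stop in the base, with the gripper clear; the result of the judging was not shown.

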